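# Power the overhead shogi camera and hold its mast at the second stop

## Task

Get the cordless camera mast ready to photograph the shogi board: take the two blue battery cells from the red tray and put them one by one, plus end up, fully down into the two wells of the mast's foot. Then squeeze in the orange release button on the mast's black grip, pull the camera straight up past the first stop to the second stop at the end of its travel, and finish while still holding it up there, because it sinks when let go. Leave the other things on the table where they stand.

Things in the scene. Friction and masses are not known exactly. Their poses are not given: they have to be found in the camera images.
- cell_a: Loose blue cylindrical battery cell, 26 mm diameter, 65 mm tall with its small steel plus nub (10 mm across, the top 2 mm), about 92 g. It starts standing on the tray, plus end up. Origin: centre of its underside; z points up to the plus end. The two cells are alike: either goes into either well.
- cell_b: The second battery cell, the same as cell_a. The cells start about 76 to 99 mm apart, centre to centre.
- tray: Round red lacquered tray, 216 mm across, rim 16 mm high, floor 5 mm thick, fixed; left or right of the mast. Origin: centre of its underside. The cells stand on its floor on either side of the centre.
- camera_stand: The camera mast, fixed to the table: grey foot 200 x 140 x 45 mm (x, y, z), black and aluminium outer tube (36 mm diameter, 42 mm at its collar) rising to 143 mm above the table at x = +70 mm of the foot. Origin: centre of the foot's underside on the table. Its -x end, with the two wells, is towards the robot (yaw within 0.35 rad), z up.
- well_left (a point): Centre of the floor of the well on the foot's +y side, at (-55, 40, 9) mm in camera_stand: round bore 31 mm wide, 36 mm deep, open at the foot's top face 45 mm above the table. A seated cell stands on this point and its top is 29 mm above the foot. z up.
- well_right (a point): The same for the well on the foot's -y side, at (-55, -40, 9) mm in camera_stand.
- camera_head: Top of the mast: black grip block 32 x 44 x 50 mm (x, y, z) with a boom to +x carrying a grey camera (to 142 mm from the centre, lower than the grip's top). Origin: grip's centre on the mast's axis, 180 mm above the table when down, 300 mm at the second stop. Axes as camera_stand. Pinch it from above along y, one finger on the button; both sides are clear. Moves only up and down; 0.35 kg with upper tube.
- button_face (a point): Centre of the outer face of the orange release button, 14 x 22 mm (x, z), in the middle of the grip's +y side, standing 5 mm proud of it: 27 mm from the grip's centre along +y.
- release_button (a joint): Travel of the button in m: 0 out, 0.005 flush with the grip, 0.006 at most; moves to the grip's -y, about 5 N at flush, springs back. The mast is latched down until the button is in by 3 mm; that is the only latch, so above 15 mm of extension the mast runs free, pressed or not. Fingers closing on the grip along its y push the button flush.
- upper_tube (a joint): Extension of the upper tube (it carries the grip) out of the lower tube in m, 0 down, 0.060 at the first stop. It goes first, about 5 N to lift; let go, it sinks back under its own weight.
- lower_tube (a joint): Extension of the lower tube out of the outer tube in m, 0 down, 0.060 at the second stop, a hard end stop. It follows once the upper tube is at the first stop, about 10 N to lift. Total lift of the grip from down to the second stop: 120 mm.
- music_box: Round red tin music box with a hand crank on top, 75 mm diameter, 88 mm tall, loose; on the side opposite to the tray. Leave alone. Origin: centre of its underside.
- bell_weight: Bronze bell-shaped weight, 62 mm diameter, 67 mm tall, loose. Leave alone. Origin: centre of its underside.
- sake_bottle: Grey-brown stoneware sake bottle, 86 mm diameter, 147 mm tall, loose. Leave alone. Origin: centre of its underside.
- piece_case: Horn piece case with a dark lid, 89 x 134 x 49 mm, loose. Leave alone. Origin: centre of its underside.

How it is judged:
By the outcome, as a careful person would: the job done as asked, in the order asked, and still so for the second after the job is handed in, while the arm keeps its last pose, push and grip.
It also fails if it takes over 72 s, if anything falls off the work surface, if the arm or the gripper's body presses on something with over 40 N, if the wrist force passes 120 N, or if a joint passes its speed limit or range.

## Robot

A 6-joint arm with a two-finger parallel gripper is mounted at the origin on the work surface. World frame = base frame: x ahead of the robot, y to its left, z up, the work surface at z = 0. Lengths are in m, angles in rad, forces in N, time in s.
With the tool pointing down it reaches from about 0.35 to 0.95 m from the base axis. Payload 17.4 kg.
Tool frame: the origin (TCP) lies between the finger pads; the fingertips stand 19 mm ahead of it and the grasp point (between the pads) is the TCP; z points along the fingers, y is the line along which they close (so a half turn about z gives the same grasp; the last joint's range is limited). The gripper opens to 93 mm and grips with 3 to 60 N. Pads are 15 mm wide; open, the fingers measure 128 mm over their backs; the gripper's body (75 mm by 188 mm) begins 65 mm behind the grasp point.
Start: joints at [-1.304, 0.116, 1.442, -0, 1.584, -0.038], TCP at [0.203, -0.644, 0.238] pointing down, gripper open.
Joint ranges: [-2.83, 2.83], [-0.83, 2.19], [0.07, 2.5], [-1.14, 4.28], [0.01, 3], [-2.97, 2.97]. Speed limits (rad/s): [1.89, 1.89, 2.22, 3.14, 3.14, 3.14].

## Interface

Orientations are given as a unit quaternion [x, y, z, w].
In Python, from station import readout, read_camera, job, search_frame, cut_out, tip_of gives the robot as it stands.
- The arm moves only by the tool servo_tool, never from a script. Its argument "plan" is a list that holds one entry, the list of rows, each a list of 4 numbers: the shift along the tool's x, y, z in mm, then the turn about the tool's z in degrees. In form: [[[x, y, z, roll], ...]]. A call has 1 to 8 rows; each row shifts and turns the commanded pose from where the row before left it, along the tool's axes as they then stand; what a row does not reach is not made up. A row lasts 1/12 s, in which the tool goes at most 41.7 mm and 7.16 degrees, less where a joint would pass 70% of its speed; a pose out of reach is approached as far as the arm can. A call with a gripper value outside its range is refused whole. "jaw" is the closure, from -1 (fully open) to 1 (shut), set as the call begins (left out, the last holds). The fingers move at their own pace and stop on an object; the grip force is fixed at half the most. Time passes only in rows, so rows that do not move let the fingers close. It gives the time, the measured TCP pose, the force, the opening and the grip force at its end, in the units of the state.
- readout.get_state(): the state, without advancing time (a new reading comes with each control period).
- read_camera(name): name is "scene" or "top" or "wrist"; returns a dict with "img" (400x640x3 uint8, red, green, blue), "range_z" (400x640 float32, m along the optical axis (not along the pixel's ray), 0 where there is no reading), "fx", "fy", "cx", "cy" (pixels), "k1" (the pictures are not rectified: a ray, as slopes to the right and down, at radius r is drawn at 1 + k1 r^2 times it, then the intrinsics apply), "origin" and "rotation" of the camera in the world. Camera axes: x right, y up, looking along -z (the intrinsics and any distortion apply to the point x, -y, -z); pixel columns grow to the right and rows downward; lengths in m; the calibration is good to about 2 mm. A picture is of the moment at which its call begins.
- job.finish_job(): hands the job in; it is judged then, once.
Trained networks look in the newest picture that a camera, given by its name, has taken for a name from the list of things; names that differ only in an ending like _2 or _b are one class to them, and where a whole thing is asked for, a point or a joint stands for the part that bears it (a point fixed in the world has none). Each returns a list of dicts, best first, with "conf" (0 to 1); they miss things now and then, are a little off and sometimes report something else, mostly with a low value. They report only what shows in the picture. A call takes as long as a camera call.
- search_frame(camera, thing): "rect" ([left, top, width, height] as shares, 0 to 1, of the picture: columns of its width, rows of its height, round what is visible of it).
- cut_out(camera, thing): "region" (400x640 bool, what is visible of it) and "rect" ([left, top, width, height] as shares, 0 to 1, of the picture: columns of its width, rows of its height, round what is visible of it).
- tip_of(camera, thing): "centre" ([row, column] as shares, 0 to 1, of the picture: columns of its width, rows of its height: a listed point, or the origin of a listed thing).
The state is a dict: "clock": time; "qpos": joint angles; "dq": joint speeds; "joint_efforts": joint torques, N m; "eef_pos": TCP position; "tcp_rot": TCP orientation; "contact_force": force on the tool from outside, world axes, zero at the start; "torque": the same for the moment, N m; "width": opening from 0.0 (shut) to 1.0 (fully open); "gripper_force": force on a finger pad.
Only numpy, scipy, OpenCV 4.12 (cv2) and the standard library are available. Lean on these libraries where they do the work, as an engineer would, in place of code of your own. Each camera call takes 0.05 s, during which the arm holds its last target. There are 200 camera calls.

## Working session

There is one attempt and no reset: what is moved stays moved. The work goes in short steps, Python scripts to look and compute and a tool call to move; the robot and the scene stay as the last step left them, time stands still between calls to the robot, and variables do not carry over. Pictures are saved under pics/ and viewed, at most 10 in all, crops included, and the job is handed in when it is done.

Besides the shell and the picture viewer there is one more tool, called after "Request:" as a command line: name --argument value ..., lists and objects as JSON in quotes. servo_tool: Moves the arm, as the interface text tells. Its arguments: {"type":"object","properties":{"plan":{"type":"array","items":{"type":"array","items":{"type":"array","items":{"type":"number"}}}},"jaw":{"type":"number"}},"required":["plan"]}

```bash
ls; mkdir -p pics; cat > h.py <<'E'
import numpy as np, cv2
from station import readout, read_camera, job, search_frame, cut_out, tip_of
def pts(c,rows,cols,z=None):
    """pixels -> world; z: depth array values"""
    rows=np.asarray(rows,float);cols=np.asarray(cols,float)
    u=(cols-c['cx'])/c['fx'];v=(rows-c['cy'])/c['fy']
    a,b=u.copy(),v.copy()
    for _ in range(20):
        s=1+c['k1']*(a*a+b*b);a,b=u/s,v/s
    d=np.stack([a,-b,-np.ones_like(a)],-1)@np.array(c['rotation']).T
    return np.array(c['origin']),d
def cloud(c,mask):
    r,k=np.nonzero(mask&(c['range_z']>0))
    o,d=pts(c,r,k)
    return o+d*c['range_z'][r,k][:,None]
def onplane(c,r,k,h):
    o,d=pts(c,[r],[k]);return (o+d*((h-o[2])/d[:,2])[:,None])[0]
E
python3 - <<'E'
from h import *
s=readout.get_state();print(s)
for n in ['scene','top']:
    c=read_camera(n);cv2.imwrite(f'pics/{n}0.png',c['img'][...,::-1])
    print(n,c['origin'],c['fx'],c['k1'],np.round(c['rotation'],2).tolist())
    for t in ['cell_a','tray','camera_stand','well_left','well_right','camera_head','button_face','music_box','bell_weight','sake_bottle','piece_case']:
        try:
            for x in tip_of(n,t)[:3]:
                r,k=x['centre'];print(t,'tip',round(x['conf'],2),round(r*400),round(k*640))
            for x in cut_out(n,t)[:3]:
                P=cloud(c,x['region'])
                print(t,'cut',round(x['conf'],2),len(P),np.round(np.percentile(P,[2,50,98],axis=0),3).tolist() if len(P) else '')
        except Exception as e: print(t,e)
E
```

```text
pics
{'clock': 0.0, 'qpos': array([-1.30380838e+00,  1.16458240e-01,  1.44226384e+00,  1.42401292e-05,
        1.58401779e+00, -3.78170362e-02]), 'dq': array([-0.0004791 , -0.00109532,  0.00093263, -0.00048156,  0.00101844,
       -0.00152146]), 'joint_efforts': array([ 1.92623447e-03, -7.21255088e+01, -6.22612095e+01,  7.79976323e-02,
        2.37294874e-02, -1.20506174e-04]), 'eef_pos': array([ 0.20250642, -0.64370733,  0.23692477]), 'tcp_rot': array([ 9.88409024e-01,  1.51813278e-01, -5.85104702e-05, -5.70659396e-04]), 'contact_force': array([-0.31040482, -0.03034633, -0.30505089]), 'torque': array([-0.03129654,  0.00245247,  0.01493246]), 'gripper_force': 0.0, 'width': 1.004212909257874}
scene [1.32738699 0.10780776 0.628244  ] 402.31997092016155 -0.04498374778663366 [0.32, 0.35, 0.66, 0.58]
cell_a tip 0.5 190 192
cell_a tip 0.48 203 208
cell_a matmul: Input operand 1 has a mismatch in its core dimension 0, with gufunc signature (n?,k),(k,m?)->(n?,m?) (size 4 is different from 3)
tray tip 0.96 200 197
tray matmul: Input operand 1 has a mismatch in its core dimension 0, with gufun
[... 2807 characters left out ...]
x tip 0.66 239 223
music_box matmul: Input operand 1 has a mismatch in its core dimension 0, with gufunc signature (n?,k),(k,m?)->(n?,m?) (size 4 is different from 3)
bell_weight tip 0.57 157 239
bell_weight matmul: Input operand 1 has a mismatch in its core dimension 0, with gufunc signature (n?,k),(k,m?)->(n?,m?) (size 4 is different from 3)
sake_bottle matmul: Input operand 1 has a mismatch in its core dimension 0, with gufunc signature (n?,k),(k,m?)->(n?,m?) (size 4 is different from 3)
piece_case tip 0.85 175 416
piece_case tip 0.37 236 409
piece_case matmul: Input operand 1 has a mismatch in its core dimension 0, with gufunc signature (n?,k),(k,m?)->(n?,m?) (size 4 is different from 3)
```

View pictures.

```bash
sed -i "s/np.array(c\['rotation'\]).T/R.from_quat(c['rotation']).as_matrix().T/; 1a from scipy.spatial.transform import Rotation as R" h.py
python3 - <<'E'
from h import *
print(readout.get_state()['clock'])
c=read_camera('top')
for t in ['cell_a','tray','camera_stand','camera_head','music_box','bell_weight','sake_bottle','piece_case']:
    for x in cut_out('top',t)[:2]:
        P=cloud(c,x['region'])
        print(t,'cut',round(x['conf'],2),len(P),np.round(np.percentile(P,[2,50,98],axis=0),3).tolist() if len(P) else '')
for n,r,k,h in [('well_l',231,279,.009),('well_r',233,306,.009),('cell',236,411,.005),('cell',250,432,.005),('tray',242,421,0),('stand',217,292,0),('head',186,289,.18)]:
    print(n,np.round(onplane(c,r,k,h),4))
im=c['img'][120:300,180:480,::-1];cv2.imwrite('pics/topc.png',cv2.resize(im,None,fx=2.6,fy=2.6,interpolation=cv2.INTER_CUBIC))
E
```

```text
2.3
cell_a cut 0.65 77 [[0.418, -0.376, 0.027], [0.429, -0.361, 0.065], [0.44, -0.354, 0.072]]
cell_a cut 0.45 69 [[0.469, -0.31, 0.025], [0.479, -0.295, 0.066], [0.489, -0.286, 0.072]]
tray cut 0.94 3013 [[0.365, -0.432, -0.002], [0.461, -0.338, 0.004], [0.554, -0.244, 0.015]]
camera_stand cut 0.91 3324 [[0.435, 0.024, 0.008], [0.551, 0.091, 0.045], [0.732, 0.157, 0.205]]
camera_stand cut 0.41 764 [[0.586, 0.068, -0.003], [0.694, 0.094, 0.19], [0.777, 0.139, 0.208]]
camera_head cut 0.9 745 [[0.586, 0.066, -0.003], [0.694, 0.093, 0.19], [0.74, 0.122, 0.208]]
music_box cut 0.92 492 [[0.413, 0.275, 0.003], [0.445, 0.307, 0.052], [0.48, 0.344, 0.085]]
bell_weight cut 0.64 265 [[0.699, 0.25, -0.0], [0.719, 0.271, 0.035], [0.754, 0.3, 0.064]]
sake_bottle cut 0.95 647 [[0.664, 0.357, 0.018], [0.691, 0.385, 0.091], [0.736, 0.429, 0.148]]
sake_bottle cut 0.32 3262 [[0.438, 0.024, 0.008], [0.553, 0.091, 0.045], [0.732, 0.156, 0.205]]
piece_case cut 0.96 1144 [[0.641, -0.386, 0.015], [0.686, -0.32, 0.047], [0.734, -0.255, 0.053]]
well_l [0.4849 0.1319 0.009 ]
well_r [0.4802 0.0438 0.009 ]
cell [ 0.4778 -0.3003  0.005 ]
cell [ 0.4335 -0.3683  0.005 ]
tray [ 0.4592 -0.3341  0.    ]
stand [0.5328 0.0913 0.    ]
head [0.6012 0.0947 0.18  ]
```

View pics/scene0.png

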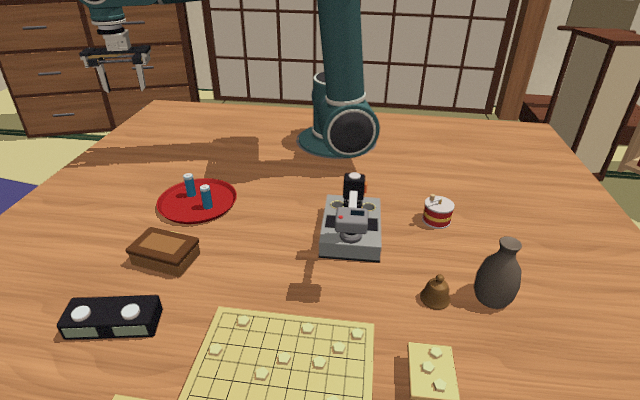

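View pics/topc.png

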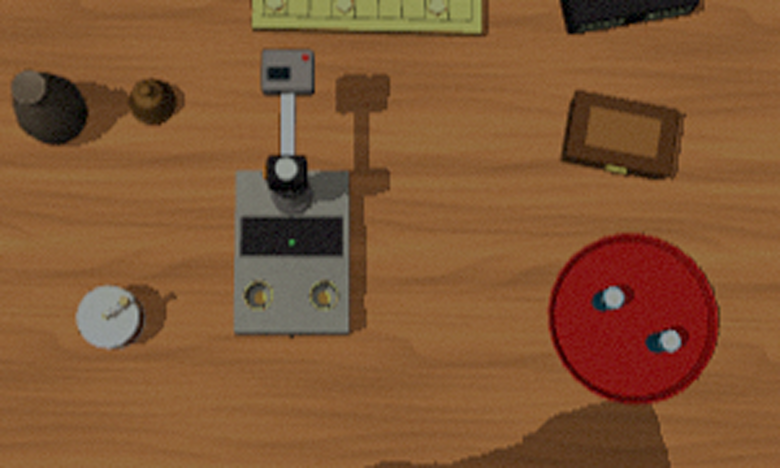

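```bash
cat > m.py <<'E'
from h import *
full=np.ones((400,640),bool)
for n in ['top','scene']:
    c=read_camera(n);P=cloud(c,full)
    def sel(x0,x1,y0,y1,z0,z1):
        return P[(P[:,0]>x0)&(P[:,0]<x1)&(P[:,1]>y0)&(P[:,1]<y1)&(P[:,2]>z0)&(P[:,2]<z1)]
    S=sel(.42,.68,0,.19,.035,.055)
    b=cv2.minAreaRect(S[:,:2].astype(np.float32));print(n,'foot',len(S),b, np.median(S[:,2]))
    for x,y in [(.478,-.30),(.433,-.368)]:
        S=sel(x-.025,x+.025,y-.025,y+.025,.058,.085)
        if len(S)>3:print('cell',len(S),np.round(S.mean(0),4),np.round(cv2.minEnclosingCircle(S[:,:2].astype(np.float32))[0],4))
    for x,y in [(.485,.132),(.48,.044)]:
        S=sel(x-.028,x+.028,y-.028,y+.028,-.02,.03)
        if len(S)>3:print('well',len(S),np.round(S.mean(0),4))
    S=sel(.55,.64,.04,.15,.19,.225);print('grip',len(S),np.round(np.median(S,0),4),cv2.minAreaRect(S[:,:2].astype(np.float32)))
    S=sel(.66,.8,.04,.15,.16,.225);print('cam',len(S),np.round(S.mean(0),4))
E
python3 m.py
```

```text
top foot 2406 ((0.5322895646095276, 0.09178852289915085), (0.20067359507083893, 0.13881832361221313), 1.1884783506393433) 0.044142271542774836
cell 59 [ 0.4804 -0.2981  0.0674] [ 0.4805 -0.2988]
cell 59 [ 0.4297 -0.3663  0.0665] [ 0.4297 -0.3666]
well 69 [0.4784 0.1317 0.0089]
well 86 [0.4804 0.0439 0.0068]
grip 189 [0.6012 0.093  0.2036] ((0.6018787026405334, 0.09400566667318344), (0.032258179038763046, 0.04647282883524895), 0.9168485999107361)
cam 425 [0.7104 0.0947 0.1877]
scene foot 1876 ((0.5325847268104553, 0.08942140638828278), (0.20703724026679993, 0.14016547799110413), 1.2155283689498901) 0.04559432359118881
cell 72 [ 0.486  -0.2996  0.0664] [ 0.4818 -0.3032]
cell 68 [ 0.4358 -0.3667  0.0662] [ 0.4323 -0.3712]
well 6 [0.4619 0.1293 0.0282]
well 8 [0.463  0.0461 0.0278]
grip 299 [0.6152 0.0922 0.204 ] ((0.6052190661430359, 0.09333821386098862), (0.04851895943284035, 0.03251849487423897), 89.60885620117188)
cam 862 [0.7283 0.0934 0.1866]
```

Request:
servo_tool --plan '[[[0, 0, 0, 5.4], [0, 0, 0, 5.4], [0, 0, 0, 5.5]]]' --jaw -1

```text
clock: 3.1
eef_pos: [0.2026, -0.6439, 0.2377]
tcp_rot: [1.0, 0.008, 0.0, -0.0]
contact_force: [-0.3, 0.1, 0.6]
width: 1.001
gripper_force: 0.0
```

```bash
cat > g.py <<'E'
import sys
from h import *
def go(t):
    s=readout.get_state();M=R.from_quat(s['tcp_rot'])
    x=M.as_matrix()[:,0]
    print('clk',round(s['clock'],2),'pos',np.round(s['eef_pos']*1000,1),'yaw',round(np.degrees(np.arctan2(x[1],x[0])),2),'zax',np.round(M.as_matrix()[:,2],3),'w',round(s['width'],3),'f',np.round(s['contact_force'],1),round(s['gripper_force'],1))
    if t is not None: print('shift mm',np.round(M.inv().apply(np.array(t)-s['eef_pos']*1000),1))
if __name__=='__main__': go([float(a) for a in sys.argv[1:4]] if len(sys.argv)>3 else None)
E
python3 g.py 480.5 -298.5 160
```

```text
clk 3.1 pos [ 202.6 -643.9  237.7] yaw 0.9 zax [ 0.  0. -1.] w 1.001 f [-0.3  0.1  0.6] 0.0
shift mm [ 283.3 -341.    77.7]
```

Request:
servo_tool --plan '[[[17.7, -21.3, 4.8, 0], [17.7, -21.3, 4.8, 0], [17.7, -21.3, 4.8, 0], [17.7, -21.3, 4.8, 0], [17.7, -21.3, 4.8, 0], [17.7, -21.3, 4.8, 0], [17.7, -21.3, 4.8, 0], [17.7, -21.3, 4.8, 0]]]'

```text
clock: 3.77
eef_pos: [0.3413, -0.4695, 0.1991]
tcp_rot: [1.0, 0.01, 0.0, 0.0]
contact_force: [0.2, -0.7, 0.9]
width: 0.996
gripper_force: 0.0
```

Request:
servo_tool --plan '[[[17.7, -21.3, 4.8, 0], [17.7, -21.3, 4.8, 0], [17.7, -21.3, 4.8, 0], [17.7, -21.3, 4.8, 0], [17.7, -21.3, 4.8, 0], [17.7, -21.3, 4.8, 0], [17.7, -21.3, 4.8, 0], [0, 0, 0, 0]]]'

```text
clock: 4.43
eef_pos: [0.4634, -0.3159, 0.1648]
tcp_rot: [1.0, 0.011, -0.0, -0.001]
contact_force: [-0.2, 0.1, 0.6]
width: 1.001
gripper_force: 0.0
```

```bash
python3 g.py 480.5 -298.5 160; python3 - <<'E'
from h import *
c=read_camera('wrist');cv2.imwrite('pics/w1.png',c['img'][...,::-1]);print(c['origin'])
P=cloud(c,np.ones((400,640),bool))
for x,y in [(.478,-.30),(.433,-.368)]:
    S=P[(np.hypot(P[:,0]-x,P[:,1]-y)<.025)&(P[:,2]>.062)&(P[:,2]<.09)]
    if len(S)>3:print('cell',len(S),np.round(S.mean(0),4),np.round(cv2.minEnclosingCircle(S[:,:2].astype(np.float32)),4))
E
```

```text
clk 4.43 pos [ 463.4 -315.9  164.8] yaw 1.31 zax [-0.     0.001 -1.   ] w 1.001 f [-0.2  0.1  0.6] 0.0
shift mm [ 17.5 -17.    4.8]
[ 0.54651295 -0.31491561  0.3114733 ]Traceback (most recent call last):
  File "<stdin>", line 6, in <module>
    return _wrapfunc(a, 'round', decimals=decimals, out=out)
    return _wrapit(obj, method, *args, **kwds)
    conv = _array_converter(obj)
ValueError: setting an array element with a sequence. The requested array has an inhomogeneous shape after 1 dimensions. The detected shape was (2,) + inhomogeneous part.
```

View pics/w1.png

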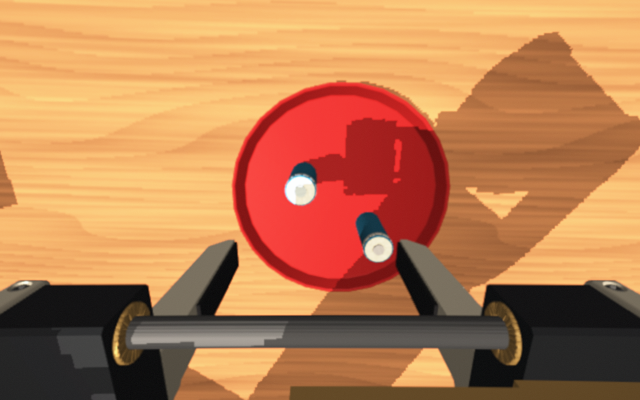

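The wrist view shows both cells upright in the tray: cell 1 top at column 300, row 190, cell 2 at column 377, row 249.

```bash
cat > wc.py <<'E'
from h import *
def cells(c,L,zl=.062,zh=.09):
    P=cloud(c,np.ones((400,640),bool))
    for x,y in L:
        S=P[(np.hypot(P[:,0]-x,P[:,1]-y)<.022)&(P[:,2]>zl)&(P[:,2]<zh)]
        if len(S)>3:print('top',len(S),np.round(S.mean(0),4),np.round(cv2.minEnclosingCircle(S[:,:2].astype(np.float32))[0],4))
E
python3 - <<'E'
from wc import *
cells(read_camera('wrist'),[(.480,-.30),(.431,-.367)])
E
python3 g.py 480.5 -298.5 160
```

```text
top 796 [ 0.4809 -0.3025  0.0681] [ 0.4801 -0.3025]
top 708 [ 0.4312 -0.3687  0.0678] [ 0.4299 -0.3691]
clk 4.53 pos [ 461.9 -318.4  165.6] yaw 1.27 zax [-0. -0. -1.] w 0.997 f [ 0.6  0.3 -0.2] 0.0
shift mm [ 19.  -19.5   5.6]
```

Request:
servo_tool --plan '[[[9, -8, 6, 0], [9, -8, 16, 0], [0, 0, 20, 0], [0, 0, 20, 0], [0, 0, 20, 0], [0, 0, 10, 0], [0, 0, 0, 0], [0, 0, 0, 0]]]'

```text
clock: 5.2
eef_pos: [0.4791, -0.303, 0.0739]
tcp_rot: [1.0, 0.01, -0.0, -0.0]
contact_force: [-0.1, 0.1, 0.2]
width: 1.0
gripper_force: 0.0
```

```bash
python3 g.py 480.5 -300.5 63;python3 - <<'E'
from wc import *
c=read_camera('wrist')
cells(c,[(.480,-.30),(.431,-.367)]);cv2.imwrite('pics/w2.png',c['img'][...,::-1])
E
python3 g.py 480.5 -300.5 63
```

```text
clk 5.2 pos [ 479.1 -303.    73.9] yaw 1.12 zax [-0.  0. -1.] w 1.0 f [-0.1  0.1  0.2] 0.0
shift mm [ 1.4 -2.5 10.9]
top 1695 [ 0.4818 -0.3024  0.0679] [ 0.4801 -0.3023]
top 234 [ 0.4216 -0.3689  0.0682] [ 0.4225 -0.3684]
clk 5.25 pos [ 479.5 -303.2   74.7] yaw 1.13 zax [ 0.001 -0.001 -1.   ] w 1.001 f [0.8 0.  0.8] 0.0
shift mm [ 1.1 -2.7 11.7]
```

View pics/w2.png

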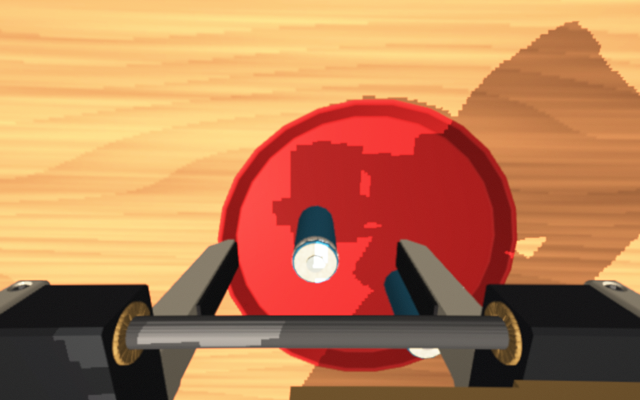

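Cell 1's top (column 316, row 262) sits midway between the fingers (columns 236 and 400); I go down and close.

Request:
servo_tool --plan '[[[1.0, 0, 6, 0], [0, 0, 5, 0], [0, 0, 0, 0], [0, 0, 0, 0]]]'

```text
clock: 5.58
eef_pos: [0.4801, -0.3026, 0.0625]
tcp_rot: [1.0, 0.01, -0.0, -0.0]
contact_force: [-0.7, 0.9, 0.3]
width: 0.999
gripper_force: 0.0
```

Request:
servo_tool --plan '[[[0, 0, 0, 0], [0, 0, 0, 0], [0, 0, 0, 0], [0, 0, 0, 0], [0, 0, 0, 0], [0, 0, 0, 0]]]' --jaw 1

```text
clock: 6.08
eef_pos: [0.4802, -0.3027, 0.0627]
tcp_rot: [1.0, 0.01, 0.0, 0.0]
contact_force: [-0.0, -0.4, -0.6]
width: 0.617
gripper_force: 0.0
```

Request:
servo_tool --plan '[[[0, 0, 0, 0], [0, 0, 0, 0], [0, 0, 0, 0], [0, 0, 0, 0], [0, 0, 0, 0], [0, 0, 0, 0], [0, 0, 0, 0], [0, 0, 0, 0]]]'

```text
clock: 6.75
eef_pos: [0.4802, -0.3027, 0.0626]
tcp_rot: [1.0, 0.01, -0.0, -0.0]
contact_force: [-0.3, -0.3, -0.1]
width: 0.274
gripper_force: 30.0
```

Request:
servo_tool --plan '[[[0, 0, -15, 0], [0, 0, -30, 0], [0, 0, -30, 0], [0, 0, -30, 0], [-10, -30, 0, 0], [-10, -30, 0, 0], [-10, -30, 0, 0], [-10, -30, 0, 0]]]'

```text
clock: 7.42
eef_pos: [0.437, -0.1824, 0.1675]
tcp_rot: [1.0, 0.01, -0.0, -0.0]
contact_force: [0.8, 0.9, -1.0]
width: 0.272
gripper_force: 30.0
```

Request:
servo_tool --plan '[[[-10, -30, 0, 0], [-10, -30, 0, 0], [-10, -30, 0, 0], [-10, -30, 0, 0], [0, -30, 0, 0], [0, -30, 0, 0], [0, -30, 0, 0], [0, -23, 0, 0]]]'

```text
clock: 8.08
eef_pos: [0.3926, 0.0505, 0.1678]
tcp_rot: [1.0, 0.01, 0.0, -0.0]
contact_force: [0.6, 0.2, -0.6]
width: 0.274
gripper_force: 30.0
```

Request:
servo_tool --plan '[[[0, 0, 0, 0], [0, 0, 0, 0], [0, 0, 0, 0]]]'

```text
clock: 8.33
eef_pos: [0.393, 0.0483, 0.1676]
tcp_rot: [1.0, 0.01, -0.0, 0.0]
contact_force: [-0.5, -0.1, -1.3]
width: 0.276
gripper_force: 30.0
```

```bash
cat > wl.py <<'E'
from wc import *
from g import go
import sys
c=read_camera('wrist');cv2.imwrite(sys.argv[1],c['img'][...,::-1])
P=cloud(c,np.ones((400,640),bool))
print('foot z',np.median(P[(P[:,2]>.035)&(P[:,2]<.055)][:,2]))
top=P[(P[:,2]>.04)&(P[:,2]<.05)]
print('rect',cv2.minAreaRect(top[:,:2].astype(np.float32)),np.round(top.min(0),4),np.round(top.max(0),4))
for n,x,y in [('L',.4766,.1305),('R',.4782,.0505)]:
    S=P[(np.hypot(P[:,0]-x,P[:,1]-y)<.024)&(P[:,2]<.03)]
    print(n,'floor',len(S),np.round(S.mean(0),4) if len(S) else '')
    # rim: map rays onto z=.045, hole = pixels whose depth-point is below .040
    r,k=np.nonzero(c['range_z']>0)
    o,d=pts(c,r,k); Q=o+d*((.045-o[2])/d[:,2])[:,None]
    W=(np.hypot(Q[:,0]-x,Q[:,1]-y)<.026)&(P[:,2]<.041)
    if W.sum()>5: print(n,'hole',W.sum(),np.round(Q[W].mean(0),4),cv2.minEnclosingCircle(Q[W][:,:2].astype(np.float32)))
for t in ['well_left','well_right']:
    for x in tip_of('wrist',t)[:2]:
        rr,kk=x['centre'];print(t,round(x['conf'],2),rr*400,kk*640,np.round(onplane(c,rr*400,kk*640,.009),4))
go(None)
E
python3 wl.py pics/w3.png
```

```text
foot z 0.0449617136895146
rect ((0.4851442873477936, 0.15836279094219208), (0.1256794035434723, 0.28969311714172363), 4.649448394775391) [0.4108 0.0163 0.04  ] [0.5517 0.2998 0.05  ]
L floor 912 [0.4768 0.1329 0.0122]
L hole 1101 [0.4768 0.1259 0.045 ] ((0.47647392749786377, 0.13386385142803192), 0.022710023447871208)
R floor 1071 [0.4782 0.0468 0.0103]
R hole 1160 [0.4781 0.047  0.045 ] ((0.4778912365436554, 0.046996816992759705), 0.015641365200281143)
well_left 0.92 103.60000000000001 235.776 [0.4756 0.125  0.009 ]
well_right 0.85 102.27999999999999 317.824 [0.4785 0.0485 0.009 ]
clk 8.48 pos [393.1  47.8 167.6] yaw 1.08 zax [-0. -0. -1.] w 0.273 f [-0.7 -0.6 -1.4] 30.0
```

View pics/w3.png

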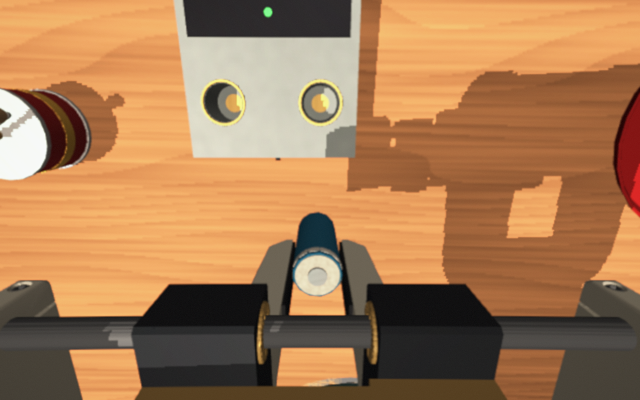

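The two wells show with gold rims (columns 223 and 321, row 103), the right one clean for a circle fit; the cell hangs upright in the fingers (column 317, row 275).

```bash
python3 - <<'E'
from wc import *
from g import go
c=read_camera('wrist')
cells(c,[(.393,.048)],.168,.19)
go([477.9,47.0,167])
E
```

```text
top 2830 [0.3964 0.0478 0.1753] [0.4    0.0482]
clk 8.53 pos [393.1  47.9 167.6] yaw 1.08 zax [-0. -0. -1.] w 0.273 f [-1.2 -1.  -1. ] 30.0
shift mm [84.8  2.5  0.6]
```

```bash
python3 - <<'E'
from wc import *
c=read_camera('wrist')
im=c['img'].astype(int)
P=cloud(c,np.ones((400,640),bool));r,k=np.nonzero(c['range_z']>0)
m=(np.hypot(P[:,0]-.395,P[:,1]-.048)<.02)&(P[:,2]>.171)&(P[:,2]<.18)&(im[r,k].min(1)>120)
S=P[m];print(len(S),S.mean(0),cv2.minEnclosingCircle(S[:,:2].astype(np.float32)))
print(onplane(c,276,317.5,.1755))
E
```

```text
1509 [0.393181   0.04714259 0.17349437] ((0.39290323853492737, 0.047036346048116684), 0.013181236572563648)
[0.3939987  0.04691449 0.1755    ]
```

Request:
servo_tool --plan '[[[20, 0.4, 0, 0], [25, 0.5, 0, 0], [25, 0.4, 0, 0], [15, 0.3, 0, 0], [0, 0, 20, 0], [0, 0, 20, 0], [0, 0, 0, 0], [0, 0, 0, 0]]]'

```text
clock: 9.25
eef_pos: [0.4776, 0.0483, 0.1272]
tcp_rot: [1.0, 0.01, -0.001, 0.0]
contact_force: [0.1, 0.2, -0.9]
width: 0.276
gripper_force: 30.0
```

```bash
python3 - <<'E'
from wc import *
from g import go
c=read_camera('wrist')
im=c['img'].astype(int)
P=cloud(c,np.ones((400,640),bool));r,k=np.nonzero(c['range_z']>0)
m=(np.hypot(P[:,0]-.478,P[:,1]-.047)<.02)&(P[:,2]>.125)&(P[:,2]<.14)&(im[r,k].min(1)>120)
S=P[m];print(len(S),S.mean(0),cv2.minEnclosingCircle(S[:,:2].astype(np.float32)))
go([477.9,47.0,70])
E
```

```text
1613 [0.47820654 0.0476285  0.13290209] ((0.47756046056747437, 0.04779955372214317), 0.013448121957480907)
clk 9.3 pos [478.1  48.4 128.3] yaw 1.13 zax [-0. -0. -1.] w 0.275 f [ 0.1 -0.3 -0.9] 30.0
shift mm [-0.3  1.4 58.3]
```

Request:
servo_tool --plan '[[[0, 0.6, 10, 0], [0, 0, 10, 0], [0, 0, 8, 0], [0, 0, 0, 0]]]'

```text
clock: 9.63
eef_pos: [0.4772, 0.0481, 0.0977]
tcp_rot: [1.0, 0.01, -0.001, 0.0]
contact_force: [0.6, -0.1, -1.7]
width: 0.274
gripper_force: 30.0
```

Request:
servo_tool --plan '[[[0, 0, 8, 0], [0, 0, 8, 0], [0, 0, 7, 0], [0, 0, 5, 0], [0, 0, 2, 0], [0, 0, 0, 0], [0, 0, 0, 0]]]'

```text
clock: 10.22
eef_pos: [0.4781, 0.0482, 0.0698]
tcp_rot: [1.0, 0.01, 0.0, -0.0]
contact_force: [0.4, -0.7, -1.2]
width: 0.275
gripper_force: 30.0
```

Request:
servo_tool --plan '[[[0, 0, 2, 0], [0, 0, 0.6, 0], [0, 0, 0, 0], [0, 0, 0, 0]]]'

```text
clock: 10.55
eef_pos: [0.4781, 0.0481, 0.0672]
tcp_rot: [1.0, 0.01, 0.0, -0.0]
contact_force: [0.1, 0.1, -0.2]
width: 0.275
gripper_force: 30.0
```

Request:
servo_tool --plan '[[[0, 0, 0, 0], [0, 0, 0, 0], [0, 0, 0, 0], [0, 0, 0, 0], [0, 0, 0, 0], [0, 0, 0, 0]]]' --jaw 0

```text
clock: 11.05
eef_pos: [0.4781, 0.0482, 0.0671]
tcp_rot: [1.0, 0.01, 0.0, 0.0]
contact_force: [0.6, -0.1, 0.4]
width: 0.496
gripper_force: 0.0
```

Request:
servo_tool --plan '[[[0, 0, -15, 0], [0, 0, -25, 0], [0, 0, -30, 0], [0, 0, -30, 0], [-25, 0, 0, 0], [-30, 0, 0, 0], [-30, 0, 0, 0], [0, 0, 0, 0]]]'

```text
clock: 11.72
eef_pos: [0.3901, 0.0464, 0.1676]
tcp_rot: [1.0, 0.01, 0.001, -0.0]
contact_force: [-0.8, 0.5, -0.4]
width: 0.499
gripper_force: 0.0
```

```bash
python3 - <<'E'
from wc import *
from g import go
go(None)
c=read_camera('wrist');cv2.imwrite('pics/w4.png',c['img'][...,::-1])
cells(c,[(.478,.047)],.055,.1)
go([430,-367.5,170])
E
```

```text
clk 11.72 pos [390.1  46.4 167.6] yaw 1.17 zax [ 0.001  0.    -1.   ] w 0.499 f [-0.8  0.5 -0.4] 0.0
top 1025 [0.4782 0.0482 0.0721] [0.478  0.0483]
clk 11.77 pos [391.9  46.4 167.7] yaw 1.17 zax [ 0.002  0.    -1.   ] w 0.499 f [0.4 0.4 0.8] 0.0
shift mm [ 29.6 414.6  -2.3]
```

View pics/w4.png

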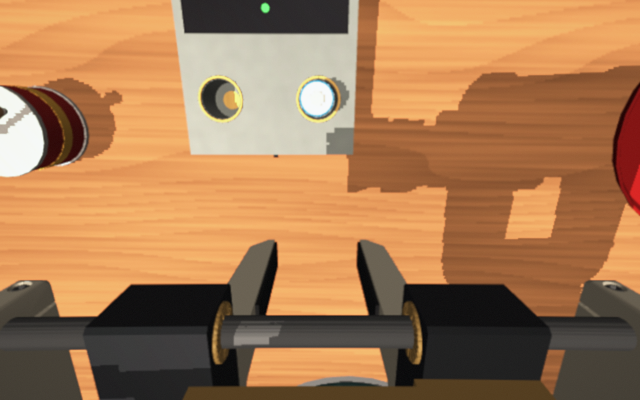

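Cell 1 is seated in the right well (column 318, row 98, top at 72 mm); the left well is empty. On to cell 2.

Request:
servo_tool --plan '[[[2.2, 29.7, 0, 0], [2.2, 29.7, 0, 0], [2.2, 29.7, 0, 0], [2.2, 29.7, 0, 0], [2.2, 29.7, 0, 0], [2.2, 29.7, 0, 0], [2.2, 29.7, 0, 0], [2.2, 29.7, 0, 0]]]' --jaw -1

```text
clock: 12.43
eef_pos: [0.4159, -0.1928, 0.1668]
tcp_rot: [1.0, 0.01, -0.0, -0.0]
contact_force: [0.6, 0.5, 0.0]
width: 0.99
gripper_force: 0.0
```

Request:
servo_tool --plan '[[[2.2, 29.7, 0, 0], [2.2, 29.7, 0, 0], [2.2, 29.7, 0, 0], [2.2, 29.7, 0, 0], [2.2, 29.7, 0, 0], [2.2, 29.7, 0, 0], [0, 0, 0, 0], [0, 0, 0, 0]]]'

```text
clock: 13.1
eef_pos: [0.4325, -0.3701, 0.1659]
tcp_rot: [1.0, 0.009, -0.001, -0.001]
contact_force: [-0.2, 0.7, 0.9]
width: 0.997
gripper_force: 0.0
```

```bash
python3 - <<'E'
from wc import *
from g import go
cells(read_camera('wrist'),[(.430,-.369)])
go([430,-369,63])
E
```

```text
top 744 [ 0.4308 -0.3696  0.068 ] [ 0.4296 -0.3694]
clk 13.15 pos [ 432.5 -369.   166.2] yaw 1.11 zax [-0.001  0.001 -1.   ] w 1.001 f [-0.   0.1 -1.5] 0.0
shift mm [ -2.4   0.  103.2]
```

Request:
servo_tool --plan '[[[-2, 0, 20, 0], [0, 0, 25, 0], [0, 0, 25, 0], [0, 0, 20, 0], [0, 0, 8, 0], [0, 0, 0, 0], [0, 0, 0, 0], [0, 0, 0, 0]]]'

```text
clock: 13.82
eef_pos: [0.431, -0.3689, 0.0707]
tcp_rot: [1.0, 0.01, 0.001, 0.001]
contact_force: [-0.1, 0.4, -0.3]
width: 1.002
gripper_force: 0.0
```

```bash
python3 - <<'E'
from wc import *
from g import go
cells(read_camera('wrist'),[(.430,-.369)])
go([430,-369,63])
E
```

```text
top 1746 [ 0.4315 -0.3696  0.0679] [ 0.4299 -0.3696]
clk 13.87 pos [ 430.9 -369.    70.7] yaw 1.17 zax [ 0.002 -0.001 -1.   ] w 1.0 f [-1.1  0.5  0.5] 0.0
shift mm [-1.  -0.1  7.7]
```

Request:
servo_tool --plan '[[[-0.5, 0.4, 6, 0], [0, 0, 2, 0], [0, 0, 0, 0], [0, 0, 0, 0]]]'

```text
clock: 14.2
eef_pos: [0.4298, -0.3691, 0.061]
tcp_rot: [1.0, 0.01, -0.0, -0.0]
contact_force: [0.6, -0.2, 0.5]
width: 0.998
gripper_force: 0.0
```

Request:
servo_tool --plan '[[[0, 0, 0, 0], [0, 0, 0, 0], [0, 0, 0, 0], [0, 0, 0, 0], [0, 0, 0, 0], [0, 0, 0, 0], [0, 0, 0, 0], [0, 0, 0, 0]]]' --jaw 1

```text
clock: 14.87
eef_pos: [0.4298, -0.3691, 0.0611]
tcp_rot: [1.0, 0.01, 0.0, -0.0]
contact_force: [0.1, 0.0, 0.3]
width: 0.476
gripper_force: 0.0
```

Request:
servo_tool --plan '[[[0, 0, 0, 0], [0, 0, 0, 0], [0, 0, 0, 0], [0, 0, 0, 0], [0, 0, 0, 0], [0, 0, 0, 0], [0, 0, 0, 0]]]'

```text
clock: 15.45
eef_pos: [0.4298, -0.3691, 0.0611]
tcp_rot: [1.0, 0.01, 0.0, 0.0]
contact_force: [-0.8, -0.1, -1.0]
width: 0.275
gripper_force: 30.0
```

Request:
servo_tool --plan '[[[0, 0, -15, 0], [0, 0, -30, 0], [0, 0, -30, 0], [0, 0, -30, 0], [-3, -29, 0, 0], [-3, -29, 0, 0], [-3, -29, 0, 0], [-3, -29, 0, 0]]]'

```text
clock: 16.12
eef_pos: [0.415, -0.2523, 0.1659]
tcp_rot: [1.0, 0.01, -0.0, -0.0]
contact_force: [0.1, 0.1, -0.1]
width: 0.273
gripper_force: 30.0
```

Request:
servo_tool --plan '[[[-3, -30, 0, 0], [-3, -30, 0, 0], [-3, -30, 0, 0], [-3, -30, 0, 0], [-3, -30, 0, 0], [0, -30, 0, 0], [0, -30, 0, 0], [0, -30, 0, 0]]]'

```text
clock: 16.78
eef_pos: [0.3952, -0.0124, 0.1662]
tcp_rot: [1.0, 0.01, 0.0, 0.0]
contact_force: [0.3, -0.2, -0.3]
width: 0.277
gripper_force: 30.0
```

Request:
servo_tool --plan '[[[0, -30, 0, 0], [0, -30, 0, 0], [0, -30, 0, 0], [0, -30, 0, 0], [0, -19, 0, 0], [0, 0, 0, 0], [0, 0, 0, 0], [0, 0, 0, 0]]]'

```text
clock: 17.45
eef_pos: [0.3927, 0.1249, 0.166]
tcp_rot: [1.0, 0.01, -0.0, 0.0]
contact_force: [0.7, 0.5, -1.1]
width: 0.274
gripper_force: 30.0
```

```bash
cat > held.py <<'E'
from wc import *
from g import go
s=readout.get_state()['eef_pos']
c=read_camera('wrist');im=c['img'].astype(int)
P=cloud(c,np.ones((400,640),bool));r,k=np.nonzero(c['range_z']>0)
m=(np.hypot(P[:,0]-s[0],P[:,1]-s[1])<.02)&(P[:,2]>s[2]+.003)&(P[:,2]<s[2]+.013)&(im[r,k].min(1)>120)
S=P[m];print('held',len(S),S.mean(0),cv2.minEnclosingCircle(S[:,:2].astype(np.float32)))
o,d=pts(c,r,k); Q=o+d*((.045-o[2])/d[:,2])[:,None]
W=(np.hypot(Q[:,0]-.4765,Q[:,1]-.127)<.019)&(P[:,2]<.041)
print('hole',W.sum(),Q[W].mean(0),cv2.minEnclosingCircle(Q[W][:,:2].astype(np.float32)))
go([476.4,127,166])
E
python3 held.py
```

```text
held 1541 [0.39277109 0.12427774 0.17329275] ((0.392529159784317, 0.12379319965839386), 0.01332439947873354)
hole 1158 [0.47639662 0.12691439 0.045     ] ((0.47621071338653564, 0.12693874537944794), 0.01557386014610529)
clk 17.5 pos [392.8 124.6 166. ] yaw 1.13 zax [-0. -0. -1.] w 0.272 f [-0.3 -0.5 -0.5] 30.0
shift mm [83.6 -0.8  0. ]
```

Request:
servo_tool --plan '[[[20, -0.3, 0, 0], [25, -0.4, 0, 0], [25, -0.4, 0, 0], [13.8, -0.3, 0, 0], [0, 0, 20, 0], [0, 0, 20, 0], [0, 0, 0, 0], [0, 0, 0, 0]]]'

```text
clock: 18.17
eef_pos: [0.4762, 0.1274, 0.1257]
tcp_rot: [1.0, 0.009, -0.001, 0.0]
contact_force: [-1.1, 0.6, -0.0]
width: 0.275
gripper_force: 30.0
```

```bash
python3 held.py 2>&1 | grep -v Trace
```

```text
held 1646 [0.47677477 0.12694136 0.13287478] ((0.47622543573379517, 0.1269339621067047), 0.013227798976004124)
hole 583 [0.48270927 0.126972   0.045     ] ((0.4766693711280823, 0.1269940435886383), 0.015241916291415691)
clk 18.22 pos [476.7 127.7 126.8] yaw 1.1 zax [ 0.  0. -1.] w 0.274 f [-0.2  0.5 -0.9] 30.0
shift mm [ -0.3   0.7 -39.2]
```

Aligned; insert.

Request:
servo_tool --plan '[[[0, 0, 10, 0], [0, 0, 10, 0], [0, 0, 8, 0], [0, 0, 0, 0]]]'

```text
clock: 18.55
eef_pos: [0.4757, 0.1281, 0.0961]
tcp_rot: [1.0, 0.01, -0.001, 0.0]
contact_force: [0.0, -0.3, -1.5]
width: 0.274
gripper_force: 30.0
```

Request:
servo_tool --plan '[[[0, 0, 8, 0], [0, 0, 8, 0], [0, 0, 7, 0], [0, 0, 5, 0], [0, 0, 2, 0], [0, 0, 0, 0], [0, 0, 0, 0]]]'

```text
clock: 19.13
eef_pos: [0.4766, 0.1284, 0.0682]
tcp_rot: [1.0, 0.01, 0.0, -0.0]
contact_force: [0.2, -0.8, -0.1]
width: 0.276
gripper_force: 30.0
```

Request:
servo_tool --plan '[[[0, 0, 1.5, 0], [0, 0, 0.3, 0], [0, 0, 0, 0], [0, 0, 0, 0]]]'

```text
clock: 19.47
eef_pos: [0.4766, 0.1284, 0.0664]
tcp_rot: [1.0, 0.01, 0.0, -0.0]
contact_force: [-0.2, 0.2, -0.8]
width: 0.272
gripper_force: 30.0
```

Request:
servo_tool --plan '[[[0, 0, 0, 0], [0, 0, 0, 0], [0, 0, 0, 0], [0, 0, 0, 0], [0, 0, 0, 0], [0, 0, 0, 0]]]' --jaw 0

```text
clock: 19.97
eef_pos: [0.4765, 0.1283, 0.0663]
tcp_rot: [1.0, 0.01, 0.0, 0.0]
contact_force: [-1.0, -0.2, -0.6]
width: 0.5
gripper_force: 0.0
```

Request:
servo_tool --plan '[[[0, 0, -15, 0], [0, 0, -25, 0], [0, 0, -30, 0], [0, 0, -30, 0], [-25, 0, -30, 0], [-30, 0, -30, 0], [0, 0, -30, 0], [0, 0, 0, 0]]]'

```text
clock: 20.63
eef_pos: [0.4224, 0.1275, 0.2622]
tcp_rot: [1.0, 0.01, 0.004, -0.001]
contact_force: [0.7, 1.0, 1.7]
width: 0.5
gripper_force: 0.0
```

```bash
cat > w5.py <<'E'
from wc import *
from g import go
c=read_camera('wrist');cv2.imwrite('pics/w5.png',c['img'][...,::-1])
cells(c,[(.478,.047),(.4765,.127)],.055,.1)
P=cloud(c,np.ones((400,640),bool))
S=P[(np.hypot(P[:,0]-.602,P[:,1]-.09)<.04)&(P[:,2]>.198)&(P[:,2]<.215)]
print('grip',len(S),S.mean(0) if len(S) else '',cv2.minAreaRect(S[:,:2].astype(np.float32)) if len(S) else '')
go([602,89.6,260])
E
python3 w5.py
```

```text
top 557 [0.4788 0.0497 0.0712] [0.4783 0.0484]
top 477 [0.4766 0.128  0.0721] [0.4761 0.1281]
grip 0  
clk 20.68 pos [422.5 127.5 259. ] yaw 1.18 zax [ 0.006  0.001 -1.   ] w 0.501 f [-0.5 -0.2 -0.9] 0.0
shift mm [178.6  41.6   0. ]
```

View pics/w5.png

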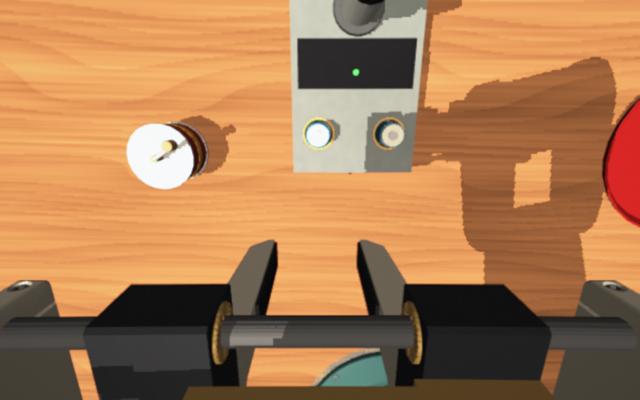

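Both cells are seated (columns 318 and 389, row 133; tops about 72 mm). Next, the mast grip.

Request:
servo_tool --plan '[[[15, 6, -5, 0], [15, 6, -5, 0], [15, 6, -5, 0], [15, 6, -5, 0], [15, 6, 0, 0], [15, 6, 0, 0], [15, 5.6, 0, 0], [0, 0, 0, 0]]]' --jaw -1

```text
clock: 21.35
eef_pos: [0.5296, 0.0869, 0.2735]
tcp_rot: [1.0, 0.01, -0.001, 0.0]
contact_force: [-0.1, -0.5, 0.2]
width: 0.989
gripper_force: 0.0
```

Request:
servo_tool --plan '[[[0, 0, 0, 0], [0, 0, 0, 0]]]'

```text
clock: 21.52
eef_pos: [0.5275, 0.0879, 0.2748]
tcp_rot: [1.0, 0.01, -0.001, 0.0]
contact_force: [0.5, 0.9, -0.7]
width: 0.998
gripper_force: 0.0
```

```bash
sed -i 's/w5.png/w6.png/' w5.py; python3 w5.py
```

```text
top 418 [0.4803 0.0493 0.0704] [0.4781 0.0484]
top 418 [0.4787 0.1274 0.0704] [0.4764 0.1279]
grip 3146 [0.60253148 0.08943475 0.20505798] ((0.6019102931022644, 0.08949977904558182), (0.03245234116911888, 0.04385671019554138), 1.0760825872421265)
clk 21.57 pos [527.4  87.9 275.1] yaw 1.17 zax [-0.001  0.    -1.   ] w 1.0 f [ 0.3  0.2 -0.3] 0.0
shift mm [74.6 -0.1 15.1]
```

View pics/w6.png

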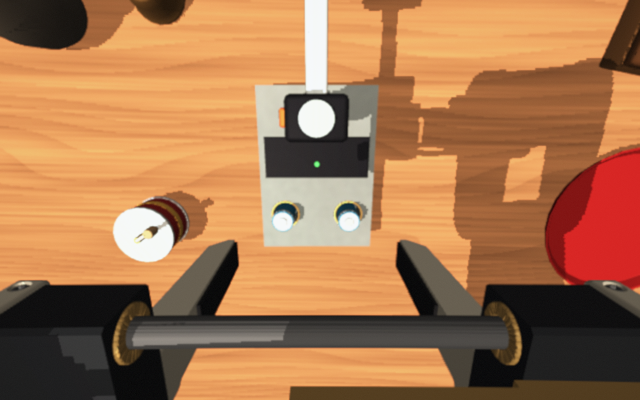

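The grip (column 316, row 118) lies ahead with the orange button on its +y side (column 282); go above it and descend.

Request:
servo_tool --plan '[[[20, -0.2, 0, 0], [22, -0.2, 0, 0], [22, -0.2, 0, 0], [10.5, -0.2, 0, 0], [0, 0, 15, 0], [0, 0, 10, 0], [0, 0, 0, 0], [0, 0, 0, 0]]]'

```text
clock: 22.23
eef_pos: [0.6012, 0.0902, 0.2498]
tcp_rot: [1.0, 0.01, -0.001, 0.0]
contact_force: [0.3, -0.7, 0.8]
width: 1.0
gripper_force: 0.0
```

```bash
python3 g.py 602 90.2 182
```

```text
clk 22.23 pos [601.2  90.2 249.8] yaw 1.18 zax [-0.002 -0.    -1.   ] w 1.0 f [ 0.3 -0.7  0.8] 0.0
shift mm [ 0.9 -0.  67.8]
```

Request:
servo_tool --plan '[[[0, 0, 15, 0], [0, 0, 18, 0], [0, 0, 18, 0], [0, 0, 12, 0], [0, 0, 4, 0], [0, 0, 0, 0], [0, 0, 0, 0], [0, 0, 0, 0]]]'

```text
clock: 22.9
eef_pos: [0.6027, 0.0901, 0.1849]
tcp_rot: [1.0, 0.01, 0.001, -0.0]
contact_force: [0.2, -0.3, 0.2]
width: 0.998
gripper_force: 0.0
```

Request:
servo_tool --plan '[[[0, 0, 0, 0], [0, 0, 0, 0], [0, 0, 0, 0], [0, 0, 0, 0], [0, 0, 0, 0], [0, 0, 0, 0], [0, 0, 0, 0], [0, 0, 0, 0]]]' --jaw 1

```text
clock: 23.57
eef_pos: [0.6024, 0.0903, 0.1837]
tcp_rot: [1.0, 0.01, 0.0, -0.0]
contact_force: [-0.8, -3.9, 1.4]
width: 0.479
gripper_force: 6.9
```

Request:
servo_tool --plan '[[[0, 0, 0, 0], [0, 0, 0, 0], [0, 0, 0, 0], [0, 0, 0, 0]]]'

```text
clock: 23.9
eef_pos: [0.6024, 0.09, 0.1838]
tcp_rot: [1.0, 0.01, 0.0, 0.0]
contact_force: [-0.5, -1.4, 0.0]
width: 0.469
gripper_force: 30.0
```

Request:
servo_tool --plan '[[[0, 0, -3, 0], [0, 0, -5, 0], [0, 0, -5, 0], [0, 0, -5, 0], [0, 0, -5, 0], [0, 0, 0, 0]]]'

```text
clock: 24.4
eef_pos: [0.6024, 0.09, 0.2081]
tcp_rot: [1.0, 0.01, 0.0, 0.0]
contact_force: [-2.1, -0.0, -1.5]
width: 0.475
gripper_force: 30.0
```

```bash
python3 - <<'E'
from h import *
c=read_camera('scene')
S=cloud(c,np.ones((400,640),bool))
S=S[(abs(S[:,0]-.61)<.03)&(abs(S[:,1]-.09)<.03)&(S[:,2]>.15)]
T=cloud(c,np.ones((400,640),bool));T=T[(T[:,0]>.68)&(T[:,0]<.77)&(abs(T[:,1]-.094)<.03)&(T[:,2]>.1)]
print(len(T),np.median(T,0)) # cam z .1866 at rest
E
python3 g.py
```

```text
853 [0.73877544 0.09342344 0.21555976]
clk 24.45 pos [602.4  90.  207.6] yaw 1.16 zax [ 0. -0. -1.] w 0.471 f [-0.1 -0.4 -1.6] 30.0
```

Request:
servo_tool --plan '[[[0, 0, -4, 0], [0, 0, -5, 0], [0, 0, -5, 0], [0, 0, -5, 0], [0, 0, -5, 0], [0, 0, -5, 0], [0, 0, -5, 0], [0, 0, -5, 0]]]'

```text
clock: 25.12
eef_pos: [0.6023, 0.0901, 0.2461]
tcp_rot: [1.0, 0.01, -0.0, 0.0]
contact_force: [2.7, -0.5, -9.9]
width: 0.469
gripper_force: 30.0
```

Request:
servo_tool --plan '[[[0, 0, -5, 0], [0, 0, -5, 0], [0, 0, -5, 0], [0, 0, -5, 0], [0, 0, -5, 0], [0, 0, -5, 0], [0, 0, -5, 0], [0, 0, -5, 0]]]'

```text
clock: 25.78
eef_pos: [0.6023, 0.0901, 0.2862]
tcp_rot: [1.0, 0.01, -0.0, -0.0]
contact_force: [0.2, -1.0, -10.3]
width: 0.471
gripper_force: 30.0
```

```bash
python3 - <<'E'
from h import *
c=read_camera('scene')
T=cloud(c,np.ones((400,640),bool));T=T[(T[:,0]>.68)&(T[:,0]<.77)&(abs(T[:,1]-.094)<.03)&(T[:,2]>.2)]
print(len(T),np.median(T,0)) 
E
python3 g.py
```

```text
934 [0.74089163 0.09392191 0.29228097]
clk 25.83 pos [602.4  90.1 287.3] yaw 1.16 zax [ 0.001  0.    -1.   ] w 0.469 f [-0.8 -1.7 -6.7] 30.0
```

Request:
servo_tool --plan '[[[0, 0, -4, 0], [0, 0, -4, 0], [0, 0, -3, 0], [0, 0, -2, 0], [0, 0, -1, 0], [0, 0, 0, 0]]]'

```text
clock: 26.33
eef_pos: [0.6024, 0.0901, 0.3001]
tcp_rot: [1.0, 0.01, 0.0, -0.0]
contact_force: [0.0, -2.3, -3.9]
width: 0.471
gripper_force: 30.0
```

Request:
servo_tool --plan '[[[0, 0, -1, 0], [0, 0, -0.5, 0], [0, 0, -0.5, 0], [0, 0, 0, 0], [0, 0, 0, 0]]]'

```text
clock: 26.75
eef_pos: [0.6024, 0.0901, 0.3017]
tcp_rot: [1.0, 0.01, -0.0, 0.0]
contact_force: [0.3, -1.3, -8.6]
width: 0.471
gripper_force: 30.0
```

Request:
servo_tool --plan '[[[0, 0, -0.8, 0], [0, 0, -0.7, 0], [0, 0, -0.5, 0], [0, 0, 0, 0], [0, 0, 0, 0]]]'

```text
clock: 27.17
eef_pos: [0.6024, 0.0901, 0.3039]
tcp_rot: [1.0, 0.01, 0.0, 0.0]
contact_force: [0.7, -2.0, -7.6]
width: 0.474
gripper_force: 30.0
```

Request:
servo_tool --plan '[[[0, 0, -0.5, 0], [0, 0, -0.5, 0], [0, 0, 0, 0], [0, 0, 0, 0]]]'

```text
clock: 27.5
eef_pos: [0.6023, 0.09, 0.3039]
tcp_rot: [1.0, 0.01, -0.0, 0.0]
contact_force: [2.5, -1.2, -18.1]
width: 0.468
gripper_force: 30.0
```

The tool stopped at 120 mm of lift and the force rose to 18 N, which fits the end stop; I check with one picture.

```bash
python3 - <<'E'
from h import *
c=read_camera('scene');cv2.imwrite('pics/s9.png',c['img'][...,::-1])
T=cloud(c,np.ones((400,640),bool));T=T[(T[:,0]>.68)&(T[:,0]<.77)&(abs(T[:,1]-.094)<.03)&(T[:,2]>.2)]
print(len(T),np.median(T,0)) 
E
python3 g.py
```

```text
956 [0.74120655 0.09394002 0.30970304]
clk 27.55 pos [602.3  90.1 303.9] yaw 1.17 zax [-0.001 -0.    -1.   ] w 0.469 f [  1.9  -1.8 -20.1] 30.0
```

View pics/s9.png

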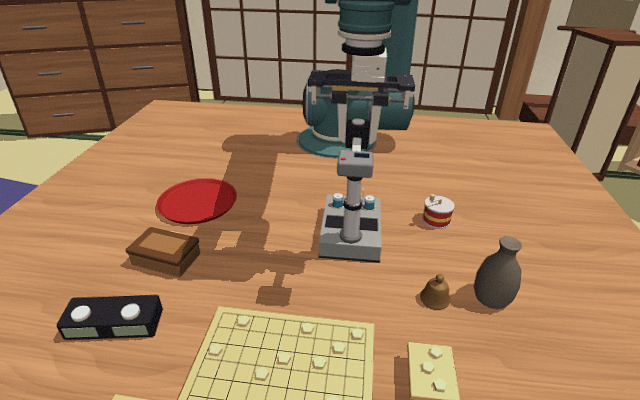

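The picture shows the mast fully extended (camera at column 356, row 162), both cells in their wells (columns 338 and 370, row 201), and the other things where they were.

```bash
python3 -c "
from station import job
print(job.finish_job())"
```

```text
the job is handed in; nothing more can be done
None
```

The job is handed in: both cells are seated plus end up in the mast's wells, and the arm is holding the camera at the second stop (120 mm of lift, about 28 s used of 72 s); the other things look unmoved in the last picture.

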